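Spray a leaded glass panel and hold it up level

ROBOT

A 6-joint arm with a two-finger parallel gripper is mounted at the origin on the work surface. World frame = base frame: x ahead of the robot, y to its left, z up, the work surface at z = 0. Lengths are in m, angles in rad, forces in N, time in s.
With the tool pointing down it reaches from about 0.35 to 0.775 m from the base axis. Payload 5.5 kg.
Tool frame: the origin (TCP) lies midway between the tips of the shut fingers; the grasp point (between the pads) lies 19 mm behind it; z points along the fingers, y is the line along which they close (so a half turn about z gives the same grasp; the last joint's range is limited). The gripper opens to 85 mm and grips with 20 to 120 N. Pads are 22 mm wide; open, the fingers measure 114 mm over their backs; the gripper's body (76 mm by 85 mm) begins 54 mm behind the grasp point. The pads swing forward as they close: fully open they stand 13 mm farther back than shut.
Start: joints at [-1.441, 0.313, 0.046, 1.304, 0, 1.431], TCP at [0.153, -0.554, 0.231] pointing down, gripper open.
Joint ranges: [-2.76, 2.76], [-0.86, 1.69], [-1.03, 1.26], [-2.2, 2.34], [-1.47, 1.5], [-3.14, 3.14]. Speed limits (rad/s): [2.57, 2.57, 3.14, 3.14, 3.14, 3.14].

INTERFACE

Orientations are given as a unit quaternion [w, x, y, z].
In Python, from workcell import env gives the robot as it stands. The module is installed in compiled form; this text tells all that it offers.
- The arm moves only by the tool carry_out, never from a script. Its argument "series" is a list of rows, each an object with "delta_rot": the turn, a rotation vector about the world's x, y, z normalised to -1 to 1, where 1 is 0.1 rad, a list of three; "travel": the shift along the world's x, y, z normalised to -1 to 1, where 1 is 0.025 m, a list of three; "fingers": the closure, from -1 (fully open) to 1 (shut). In form: [{"delta_rot": [ax, ay, az], "travel": [tx, ty, tz], "fingers": fingers}, ...]. A call has 1 to 5 rows; each row shifts and turns the commanded pose from where the row before left it; what a row does not reach is not made up. A row lasts 1/8 s, in which the tool goes at most 62.5 mm and 10.7 degrees, less where a joint would pass 70% of its speed; a pose out of reach is approached as far as the arm can. A call with a number of a shift or a turn outside -1 to 1 is refused whole. A call with a gripper value outside its range is refused whole. The fingers move at their own pace and stop on an object; "squeeze" is the grip in N (left out, the last holds). Time passes only in rows, so rows that do not move let the fingers close. It gives the time, the measured TCP pose, the force, the opening and the grip force at its end, in the units of the state.
- env.get_state(): the state, without advancing time (a new reading comes with each control period).
- env.read_camera(name): name is "side" or "top"; returns a dict with "color" (420x560x3 uint8, red, green, blue), "fx", "fy", "cx", "cy" (pixels), "world_from_camera" (4x4, takes a point from camera to world coordinates). Camera axes: x right, y up, looking along -z (the intrinsics and any distortion apply to the point x, -y, -z); pixel columns grow to the right and rows downward; lengths in m; the calibration is good to about 2 mm. A picture is of the moment at which its call begins. There is no depth.
- env.hand_in(): hands the job in; it is judged then, once.
The state is a dict: "clock": time; "joint_pos": joint angles; "qvel": joint speeds; "tau": joint torques, N m; "tcp_pos": TCP position; "orientation": TCP orientation; "wrist_force": force on the tool from outside, world axes, zero at the start; "ft_torque": the same for the moment, N m; "finger_gap": finger opening in m; "grip_force": force on a finger pad.
Only numpy, scipy, OpenCV 4.12 (cv2) and the standard library are available. Lean on these libraries where they do the work, as an engineer would, in place of code of your own. Each camera call takes 0.05 s, during which the arm holds its last target. There are 200 camera calls.

TASK

Give the leaded glass panel a shot of cleaner: press the white spray cap of the blue canister fully down and let it spring back up. Then lift the panel about 10 cm off its two wooden battens, keeping it level all the way, and finish the program still holding it in the gripper, level and motionless in the air above its board. Do not press the cap of the red canister, and leave the tape roll, the brush and the jar where they are.

Things in the scene. Friction and masses are not known exactly. Their poses are not given: they have to be found in the camera images.
- panel: stained-glass panel 200 x 150 x 6 mm, grey-framed, 0.45 to 0.8 kg, lying flat on the battens. Rigidly fixed on its middle: a suction lifter, black rubber cup (92 mm across, top 21 mm above the panel's underside) under a yellow grip bar (90 mm along x, 24 mm wide, 22 mm tall) on two end posts. Balanced about its middle. Origin: centre of its underside; x along its long side, z up.
- lifter_grip (a point): middle of the yellow grip bar, 68 mm above the panel's underside (bar from 57 to 79 mm above it); pinch the bar here across its width (along the panel's y). Below the bar 36 mm are free down to the rubber cup.
- rack: drip board, fixed to the bench: cork board 240 x 180 mm with a light wooden rim 22 mm high, and two wooden battens 18 mm wide, 150 mm long along its y, at x = -65 and +65 mm, tops 42 mm above the bench. Origin: centre of its underside, on the bench; x along its long side, roughly that of the panel.
- blue_can: blue cleaner canister, 60 mm across, clamped upright to the bench in a round foot 84 mm across, with a white spray cap on top; cap top 190 mm above the bench. Origin: centre of its underside on the bench.
- blue_can_cap_top (a point): centre of the white cap's flat round top (32 mm across); moves down with the cap
- blue_can_cap (a joint): travel of the white cap: 0 up, grows downward to 0.006 m at the stop; spring needs about 3 N to start and 8 N at the stop, and returns it by itself
- red_can: red canister with a black spray cap, otherwise the same size and shape as the blue one; may stand in either of the two places. Origin: centre of its underside on the bench. Not to be pressed.
- red_can_cap (a joint): travel of the black cap: 0 up, 0.006 m fully down; leave it up
- tape: loose yellow tape roll lying flat, 96 mm across, 25 mm high; origin: centre of its underside. Leave alone.
- brush: loose brush 180 mm long lying on the bench roughly along y, beyond the board; origin: under its middle. Leave alone.
- jar: loose amber jar with a metal cap, 70 mm across, 85 mm high; origin: centre of its underside. Leave alone.

How it is judged:
On the way, in this order (a step that is already met when the one before it is completed fails the run):
1. the white cap of the blue canister is pressed down (more than 4.5 mm of its 6 mm) (value of joint blue_can_cap above 0.0045 m), for 0.1 s.
2. the white cap has sprung back up (value of joint blue_can_cap below 0.0015 m), for 0.1 s.
3. the panel is held in the gripper, level, clear of the battens above its board (height (world z) of panel between 0.11 and 0.2 m and angle between panel's own z axis and vertical below 0.1 rad and horizontal distance between panel and rack below 0.06 m and contact force between panel and the fingers above 1 N and contact force between panel and rack below 0.2 N and contact force between panel and blue_can below 0.2 N and contact force between panel and red_can below 0.2 N and contact force between panel and tape below 0.2 N and contact force between panel and brush below 0.2 N and contact force between panel and jar below 0.2 N), for 0.2 s.
At the end, for the whole second after the job is handed in: The gripper holds the panel level (within 0.10 rad) and still (under 0.03 m/s and 0.2 rad/s), its underside 68 to 158 mm above the batten tops (z 0.11 to 0.20 m), its centre within 60 mm of the board's centre seen from above, touching nothing but the fingers; the white cap is up (all of step 3 and linear speed of panel below 0.03 m/s and angular speed of panel below 0.2 rad/s and value of joint blue_can_cap below 0.0015 m); the arm keeps its last pose, push and grip.
It fails at once if the panel is tipped more than 0.26 rad (15 degrees) (angle between panel's own z axis and vertical above 0.26 rad).
It fails at once if the black cap of the red canister is pressed more than 2 mm (value of joint red_can_cap above 0.002 m).
It fails at once if the tape is moved more than 25 mm (distance of tape from where it was at the start of the episode above 0.025 m).
It fails at once if the brush is moved more than 25 mm (distance of brush from where it was at the start of the episode above 0.025 m).
It fails at once if the jar is moved more than 25 mm (distance of jar from where it was at the start of the episode above 0.025 m).
It also fails if it takes over 45 s, if anything falls off the work surface, if the arm or the gripper's body presses on something with over 40 N, if the wrist force passes 120 N, or if a joint passes its speed limit or range.

## Working session

There is one attempt and no reset: what is moved stays moved. The work goes in short steps, Python scripts to look and compute and a tool call to move; the robot and the scene stay as the last step left them, time stands still between calls to the robot, and variables do not carry over. Pictures are saved under pics/ and viewed, at most 10 in all, crops included, and the job is handed in when it is done.

Besides the shell and the picture viewer there is one more tool, called after "Call:" as name(argument=value, ...), one argument or row to a line, values as JSON. carry_out: Moves the arm, as the interface text tells. Its arguments: {"type":"object","properties":{"series":{"type":"array","items":{"type":"object","properties":{"delta_rot":{"type":"array","items":{"type":"number"}},"travel":{"type":"array","items":{"type":"number"}},"fingers":{"type":"number"}}}},"squeeze":{"type":"number"}},"required":["series"]}

```bash
mkdir -p pics; cat > h.py <<'E'
import numpy as np, cv2
from workcell import env
def save(n,out):
    c=env.read_camera(n); cv2.imwrite(out,c["color"][:,:,::-1]); np.savez(n+'.npz',**{k:v for k,v in c.items()}); return c
def ray(c,u,v):
    T=np.array(c["world_from_camera"]); d=np.array([(u-c["cx"])/c["fx"],-(v-c["cy"])/c["fy"],-1.])
    return T[:3,3],T[:3,:3]@d
def onz(c,u,v,z):
    o,d=ray(c,u,v); return o+d*(z-o[2])/d[2]
E
python3 - <<'E'
from h import *
for n in("top","side"):
    c=save(n,f"pics/{n}0.png"); print(n,[k for k in c],c["fx"],c["cx"],c["cy"],np.round(c["world_from_camera"],3))
s=env.get_state();print(s)
E
```

```text
top ['color', 'fx', 'fy', 'cx', 'cy', 'world_from_camera'] 430.89571689857405 281.1283249163436 218.65130261439162 [[ 0.029  0.996 -0.083  0.499]
 [-0.999  0.03   0.012  0.128]
 [ 0.014  0.082  0.997  1.208]
 [ 0.     0.     0.     1.   ]]
side ['color', 'fx', 'fy', 'cx', 'cy', 'world_from_camera'] 401.615149615917 272.1401683976988 212.2592619176568 [[-0.952  0.195 -0.235  0.355]
 [-0.306 -0.623  0.72   0.866]
 [-0.006  0.758  0.653  0.802]
 [ 0.     0.     0.     1.   ]]
{'clock': 0.1, 'joint_pos': array([-1.44056545e+00,  3.13927968e-01,  4.50841757e-02,  1.30362321e+00,
       -2.63077850e-05,  1.43118342e+00]), 'qvel': array([-0.00129351, -0.00036966,  0.00350505, -0.00156626, -0.00273308,
       -0.00083544]), 'tau': array([ 4.12847759e-03, -4.81721163e+01,  2.99246764e+01,  1.25975264e-02,
       -2.29144933e-05,  3.51332243e-07]), 'tcp_pos': array([ 0.15319819, -0.55372788,  0.2304931 ]), 'orientation': array([-8.35388770e-04,  9.90911494e-01,  1.34512876e-01, -9.23518096e-06]), 'wrist_force': array([-0.18593751, -0.61475549, -0.67292987]), 'ft_torque': array([ 0.01081763, -0.00811703, -0.02102895]), 'grip_force': 0.0, 'finger_gap': 0.0852154982071727}
```

View pics/top0.png

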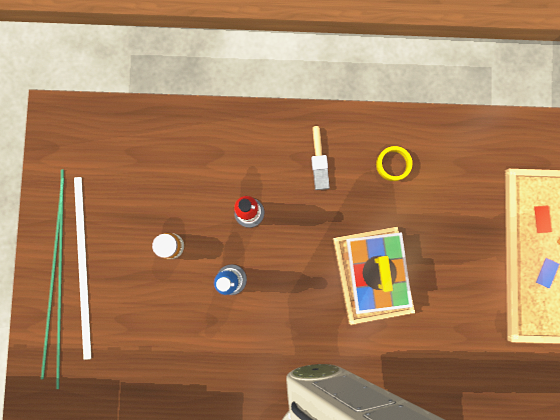

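View pics/side0.png

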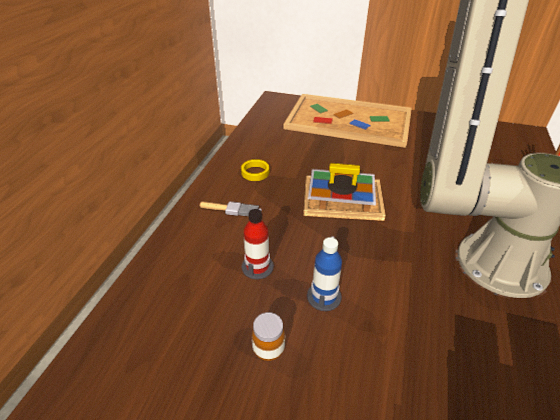

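The top view shows the white cap at about (223,284), the black cap at (246,206), and the bar at (384,273), which runs along image vertical (≈ world x). The side view shows the white cap at about (330,244) and the bar at (345,170).

```bash
python3 - <<'E'
from h import *
C={n:dict(np.load(n+'.npz')) for n in("top","side")}
def blob(n,lo,hi,box):
    x0,y0,x1,y1=box; hsv=cv2.cvtColor(C[n]["color"],cv2.COLOR_RGB2HSV)
    m=cv2.inRange(hsv,np.array(lo),np.array(hi)); mm=np.zeros_like(m); mm[y0:y1,x0:x1]=m[y0:y1,x0:x1]
    k,l,s,ce=cv2.connectedComponentsWithStats(mm); i=1+np.argmax(s[1:,4]); ct=np.argwhere(l==i)[:,::-1].astype(np.float32)
    r=cv2.minAreaRect(ct); print(n,s[i],ce[i].round(1),np.array(r[1]).round(1),r[2]); return ce[i],cv2.boxPoints(r)
W=((0,0,170),(180,60,255)); Y=((22,150,120),(35,255,255))
def tri(a,b):
    o1,d1=ray(C["top"],*a);o2,d2=ray(C["side"],*b)
    t=np.linalg.lstsq(np.c_[d1,-d2],o2-o1,rcond=None)[0]; p,q=o1+t[0]*d1,o2+t[1]*d2; return (p+q)/2,np.linalg.norm(p-q)
a,_=blob("top",*W,(212,272,236,296)); b,_=blob("side",*W,(318,234,342,256))
print("cap on z .19",onz(C["top"],*a,.19),onz(C["side"],b[0],240,.19),tri(a,b))
a,bx=blob("top",*Y,(365,250,400,300)); b,_=blob("side",*Y,(325,158,365,196))
print("bar",onz(C["top"],*a,.118),tri(a,b)); print([onz(C["top"],*p,.121)[:2].round(4) for p in bx])
# dark cap red can
print("black",onz(C["top"],246,206,.19))
# panel angle: grey frame + board contour
big=[cv2.resize(C["top"]["color"][225:330,320:425],None,fx=5,fy=5,interpolation=cv2.INTER_CUBIC)[:,:,::-1],cv2.resize(C["top"]["color"][180:306,200:270],(290,525),interpolation=cv2.INTER_CUBIC)[:,:,::-1]]
big[1]=cv2.resize(big[1],(275,525)); cv2.imwrite("pics/z1.png",np.hstack(big))
E
```

```text
top [216 277  18  15 171] [223.5 283.7] [13.6 15.3] 54.46232223510742
side [323 237  15  17 203] [330. 245.] [16. 14.] 90.0
cap on z .19 [0.42716706 0.2460225  0.19      ] [0.42852501 0.24097372 0.19      ] (array([0.42652923, 0.24703348, 0.18127829]), np.float64(4.220878629318346e-05))
top [374 256  19  36 423] [384.3 273.4] [35.6 14.1] 81.8698959350586
side [329 163  31  23 394] [343.9 171. ] [30.4 20.7] 4.763641834259033
bar [ 0.45891723 -0.14906331  0.118     ] (array([ 0.45857496, -0.15300174,  0.1023276 ]), np.float64(0.0004787150807021201))
[array([ 0.499 , -0.1212]), array([ 0.505 , -0.1566]), array([ 0.4172, -0.17  ]), array([ 0.4113, -0.1348])]
black [0.61133063 0.1998847  0.19      ]
```

View pics/z1.png

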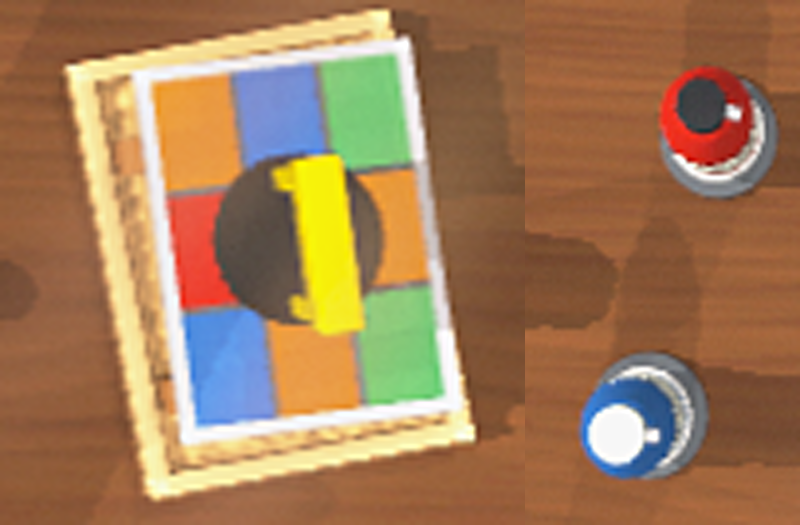

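The crop shows the bar's top face with corners at about (295,157), (340,155), (363,330), (315,333). The panel and board outlines are clear, and the white cap centre is at about full-image (223,284).

```bash
python3 - <<'E'
from h import *
c=dict(np.load('top.npz'))
def f(P,z): return np.array([onz(c,x/5+319.6,y/5+224.6,z)[:2] for x,y in P])
for n,P,z in(("bar",[(295,157),(340,155),(363,330),(315,333)],.121),("panel",[(135,72),(408,40),(465,405),(185,443)],.048),("rack",[(65,67),(388,10),(475,440),(148,498)],.022)):
    q=f(P,z); e=(q[0]+q[1]-q[2]-q[3])/2; print(n,q.mean(0).round(4),"len",np.linalg.norm(e).round(4),"wid",np.linalg.norm(q[0]-q[1]).round(4),"yaw",np.arctan2(e[1],e[0]).round(3))
print(onz(c,222.9,284,.19))
s=dict(np.load('side.npz'))
# cap top in side image: silhouette top
print([onz(s,330,v,.19)[:2].round(4) for v in (239,240,241,242)])
E
```

```text
bar [ 0.4594 -0.1507] len 0.0881 wid 0.0228 yaw 0.132
panel [ 0.4589 -0.1532] len 0.1977 wid 0.1492 yaw 0.156
rack [ 0.4503 -0.1435] len 0.2381 wid 0.1822 yaw 0.208
[0.42649452 0.24732132 0.19      ]
[array([0.4291, 0.2379]), array([0.4285, 0.241 ]), array([0.4279, 0.244 ]), array([0.4273, 0.247 ])]
```

Call:
carry_out(
  series=[
    {"delta_rot":[0,0,0],"travel":[1,1,0.8],"fingers":1},
    {"delta_rot":[0,0,0],"travel":[1,1,0.8],"fingers":1},
    {"delta_rot":[0,0,0],"travel":[1,1,0],"fingers":1},
    {"delta_rot":[0,0,0],"travel":[1,1,0],"fingers":1},
    {"delta_rot":[0,0,0],"travel":[1,1,0],"fingers":1},
  ],
  squeeze=40,
)

```text
clock: 0.72
tcp_pos: [0.2788, -0.4282, 0.271]
orientation: [-0.0, 0.991, 0.134, -0.0]
wrist_force: [-0.7, -0.6, -1.1]
finger_gap: -0.0001
grip_force: 0.0
```

Call:
carry_out(
  series=[
    {"delta_rot":[0,0,0.5],"travel":[1,1,0],"fingers":1},
    {"delta_rot":[0,0,0.5],"travel":[1,1,0],"fingers":1},
    {"delta_rot":[0,0,0.5],"travel":[1,1,0],"fingers":1},
    {"delta_rot":[0,0,0.5],"travel":[1,1,0],"fingers":1},
    {"delta_rot":[0,0,0.5],"travel":[1,1,0],"fingers":1},
  ],
)

```text
clock: 1.35
tcp_pos: [0.4038, -0.3032, 0.271]
orientation: [-0.0, 0.966, 0.258, -0.0]
wrist_force: [0.6, -0.5, -0.5]
finger_gap: 0.0
grip_force: 0.0
```

Call:
carry_out(
  series=[
    {"delta_rot":[0,0,0.5],"travel":[0,1,0],"fingers":1},
    {"delta_rot":[0,0,0.5],"travel":[0,1,0],"fingers":1},
    {"delta_rot":[0,0,0.5],"travel":[0,1,0],"fingers":1},
    {"delta_rot":[0,0,0.5],"travel":[0,1,0],"fingers":1},
    {"delta_rot":[0,0,0.5],"travel":[0,1,0],"fingers":1},
  ],
)

```text
clock: 1.98
tcp_pos: [0.4021, -0.1781, 0.2711]
orientation: [-0.0, 0.926, 0.376, -0.0]
wrist_force: [0.2, 0.3, 0.1]
finger_gap: -0.0
grip_force: 0.0
```

Tracking is good. I'll carry on to the cap; y needs about +0.424 and x about +0.025.

Call:
carry_out(
  series=[
    {"delta_rot":[0,0,0.5],"travel":[0,1,0],"fingers":1},
    {"delta_rot":[0,0,0.5],"travel":[0,1,0],"fingers":1},
    {"delta_rot":[0,0,0.5],"travel":[0,1,0],"fingers":1},
    {"delta_rot":[0,0,0.5],"travel":[0,1,0],"fingers":1},
    {"delta_rot":[0,0,0.5],"travel":[0,1,0],"fingers":1},
  ],
)

```text
clock: 2.6
tcp_pos: [0.402, -0.0534, 0.2711]
orientation: [-0.0, 0.872, 0.489, -0.0]
wrist_force: [0.5, -1.4, 0.1]
finger_gap: 0.0002
grip_force: 0.0
```

Call:
carry_out(
  series=[
    {"delta_rot":[0,0,0],"travel":[0,1,0],"fingers":1},
    {"delta_rot":[0,0,0],"travel":[0,1,0],"fingers":1},
    {"delta_rot":[0,0,0],"travel":[0,1,0],"fingers":1},
    {"delta_rot":[0,0,0],"travel":[0,1,0],"fingers":1},
    {"delta_rot":[0,0,0],"travel":[0,1,0],"fingers":1},
  ],
)

```text
clock: 3.22
tcp_pos: [0.4021, 0.0713, 0.2711]
orientation: [0.0, 0.873, 0.488, -0.0]
wrist_force: [0.4, -0.0, -0.4]
finger_gap: 0.0001
grip_force: 0.0
```

Call:
carry_out(
  series=[
    {"delta_rot":[0,0,0],"travel":[0.25,1,0],"fingers":1},
    {"delta_rot":[0,0,0],"travel":[0.25,1,0],"fingers":1},
    {"delta_rot":[0,0,0],"travel":[0.25,1,0],"fingers":1},
    {"delta_rot":[0,0,0],"travel":[0.25,1,0],"fingers":1},
    {"delta_rot":[0,0,0],"travel":[0,1,0],"fingers":1},
  ],
)

```text
clock: 3.85
tcp_pos: [0.4276, 0.196, 0.2711]
orientation: [0.0, 0.873, 0.488, -0.0]
wrist_force: [0.6, 0.1, -0.4]
finger_gap: -0.0002
grip_force: 0.0
```

Call:
carry_out(
  series=[
    {"delta_rot":[0,0,0],"travel":[0,1,-0.5],"fingers":1},
    {"delta_rot":[0,0,0],"travel":[0,1,-0.5],"fingers":1},
    {"delta_rot":[0,0,0],"travel":[0,0,-0.6],"fingers":1},
    {"delta_rot":[0,0,0],"travel":[0,0,-0.6],"fingers":1},
    {"delta_rot":[0,0,0],"travel":[0,0,0],"fingers":1},
  ],
)

```text
clock: 4.47
tcp_pos: [0.4271, 0.2445, 0.2149]
orientation: [-0.0, 0.873, 0.488, -0.002]
wrist_force: [-0.2, -0.3, -0.1]
finger_gap: 0.0001
grip_force: 0.0
```

```bash
python3 - <<'E'
from h import *
a=save("side","pics/s1.png")["color"][170:320,240:400]; b=save("top","pics/t1.png")["color"][210:360,170:330]
cv2.imwrite("pics/z2.png",np.hstack([cv2.resize(i,(400,375),interpolation=2)[:,:,::-1] for i in (a,b)]))
s=env.get_state();print(s["tcp_pos"],s["joint_pos"])
E
```

```text
[0.42824547 0.24500372 0.21646014] [ 3.56940820e-01  1.60974442e-01 -1.88156134e-01  1.22180232e+00
 -2.39433295e-04  2.47979411e+00]
```

View pics/z2.png

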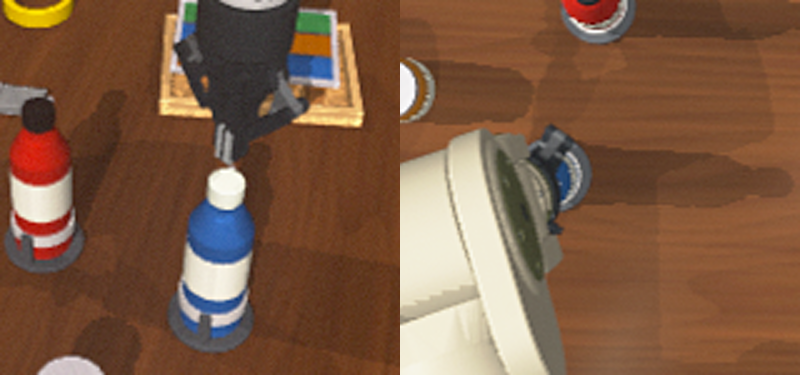

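The side crop shows the closed fingertips at (228,160), directly above the cap's top at (226,177). I'll go down.

Call:
carry_out(
  series=[
    {"delta_rot":[0,0,0],"travel":[0,0.04,-0.4],"fingers":1},
    {"delta_rot":[0,0,0],"travel":[0,0,-0.4],"fingers":1},
    {"delta_rot":[0,0,0],"travel":[0,0,-0.2],"fingers":1},
    {"delta_rot":[0,0,0],"travel":[0,0,-0.12],"fingers":1},
    {"delta_rot":[0,0,0],"travel":[0,0,0],"fingers":1},
  ],
)

```text
clock: 5.2
tcp_pos: [0.4279, 0.2466, 0.1885]
orientation: [0.0, 0.873, 0.488, -0.0]
wrist_force: [-2.5, -1.6, 4.7]
finger_gap: 0.0001
grip_force: 2.1
```

Contact at about 4.7 N. Continuing to the stop.

Call:
carry_out(
  series=[
    {"delta_rot":[0,0,0],"travel":[0,0,-0.1],"fingers":1},
    {"delta_rot":[0,0,0],"travel":[0,0,-0.08],"fingers":1},
    {"delta_rot":[0,0,0],"travel":[0,0,0],"fingers":1},
  ],
)

```text
clock: 5.58
tcp_pos: [0.4281, 0.2467, 0.1845]
orientation: [0.0, 0.873, 0.488, 0.0]
wrist_force: [-3.4, -1.2, 7.5]
finger_gap: -0.0
grip_force: 3.7
```

Call:
carry_out(
  series=[
    {"delta_rot":[0,0,0],"travel":[0,0,-0.06],"fingers":1},
    {"delta_rot":[0,0,0],"travel":[0,0,-0.04],"fingers":1},
    {"delta_rot":[0,0,0],"travel":[0,0,0],"fingers":1},
    {"delta_rot":[0,0,0],"travel":[0,0,0],"fingers":1},
  ],
)

```text
clock: 6.08
tcp_pos: [0.4283, 0.2468, 0.1839]
orientation: [0.0, 0.873, 0.488, 0.001]
wrist_force: [-6.3, -3.5, 18.8]
finger_gap: 0.0
grip_force: 9.4
```

The cap is at its stop (force jumped to 19 N). Releasing and heading for the panel: y −0.399, x +0.031, yaw −0.87.

Call:
carry_out(
  series=[
    {"delta_rot":[0,0,0],"travel":[0,0,0.5],"fingers":1},
    {"delta_rot":[0,0,0],"travel":[0,0,1],"fingers":1},
    {"delta_rot":[0,0,0],"travel":[0,0,1],"fingers":1},
    {"delta_rot":[0,0,0],"travel":[0,0,1],"fingers":1},
    {"delta_rot":[0,0,0],"travel":[0,-1,0],"fingers":1},
  ],
)

```text
clock: 6.7
tcp_pos: [0.4299, 0.2229, 0.2708]
orientation: [0.0, 0.872, 0.489, 0.002]
wrist_force: [0.7, 0.5, -0.1]
finger_gap: 0.0002
grip_force: 0.0
```

Call:
carry_out(
  series=[
    {"delta_rot":[0,0,-0.58],"travel":[0.1,-1,0],"fingers":0},
    {"delta_rot":[0,0,-0.58],"travel":[0.1,-1,0],"fingers":-1},
    {"delta_rot":[0,0,-0.58],"travel":[0.1,-1,0],"fingers":-1},
    {"delta_rot":[0,0,-0.58],"travel":[0.1,-1,0],"fingers":-1},
    {"delta_rot":[0,0,-0.58],"travel":[0.1,-1,0],"fingers":-1},
  ],
)

```text
clock: 7.32
tcp_pos: [0.4412, 0.0961, 0.2688]
orientation: [0.0, 0.934, 0.356, 0.0]
wrist_force: [0.4, -0.2, 0.3]
finger_gap: 0.0851
grip_force: 0.0
```

Call:
carry_out(
  series=[
    {"delta_rot":[0,0,-0.58],"travel":[0.1,-1,0],"fingers":-1},
    {"delta_rot":[0,0,-0.58],"travel":[0.1,-1,0],"fingers":-1},
    {"delta_rot":[0,0,-0.58],"travel":[0.1,-1,0],"fingers":-1},
    {"delta_rot":[0,0,-0.58],"travel":[0.1,-1,0],"fingers":-1},
    {"delta_rot":[0,0,-0.58],"travel":[0.1,-1,0],"fingers":-1},
  ],
)

```text
clock: 7.95
tcp_pos: [0.4537, -0.0291, 0.2688]
orientation: [0.0, 0.976, 0.217, 0.0]
wrist_force: [0.2, -0.2, 0.7]
finger_gap: 0.0852
grip_force: 0.0
```

Call:
carry_out(
  series=[
    {"delta_rot":[0,0,-0.58],"travel":[0.1,-1,0],"fingers":-1},
    {"delta_rot":[0,0,-0.58],"travel":[0.1,-1,0],"fingers":-1},
    {"delta_rot":[0,0,-0.58],"travel":[0,-1,0],"fingers":-1},
    {"delta_rot":[0,0,-0.58],"travel":[0,-1,0],"fingers":-1},
    {"delta_rot":[0,0,-0.58],"travel":[0,-0.95,0],"fingers":-1},
  ],
)

```text
clock: 8.57
tcp_pos: [0.4586, -0.153, 0.2687]
orientation: [0.0, 0.997, 0.074, 0.0]
wrist_force: [-0.4, 0.8, -0.3]
finger_gap: 0.0854
grip_force: 0.0
```

Call:
carry_out(
  series=[
    {"delta_rot":[0,0,0],"travel":[0,0,-1],"fingers":-1},
    {"delta_rot":[0,0,0],"travel":[0,0,-1],"fingers":-1},
    {"delta_rot":[0,0,0],"travel":[0,0,-1],"fingers":-1},
    {"delta_rot":[0,0,0],"travel":[0,0,-0.8],"fingers":-1},
    {"delta_rot":[0,0,0],"travel":[0,0,0],"fingers":-1},
  ],
)

```text
clock: 9.2
tcp_pos: [0.4574, -0.1515, 0.1724]
orientation: [-0.001, 0.997, 0.075, -0.001]
wrist_force: [-0.1, 0.5, 0.5]
finger_gap: 0.0851
grip_force: 0.0
```

```bash
python3 - <<'E'
from h import *
a=save("side","pics/s2.png")["color"][120:270,260:420]; b=save("top","pics/t2.png")["color"][210:360,300:460]
cv2.imwrite("pics/z3.png",np.hstack([cv2.resize(i,(400,375),interpolation=2)[:,:,::-1] for i in (a,b)]))
s=env.get_state();print(s["tcp_pos"],s["orientation"],s["joint_pos"])
E
```

```text
[ 0.45863169 -0.15214485  0.17428667] [1.56527957e-04 9.97194654e-01 7.48514436e-02 2.40892498e-04] [-4.86632961e-01  1.62659026e-01 -2.91965712e-01  1.11559709e+00
 -8.42764428e-06  2.50511665e+00]
```

View pics/z3.png

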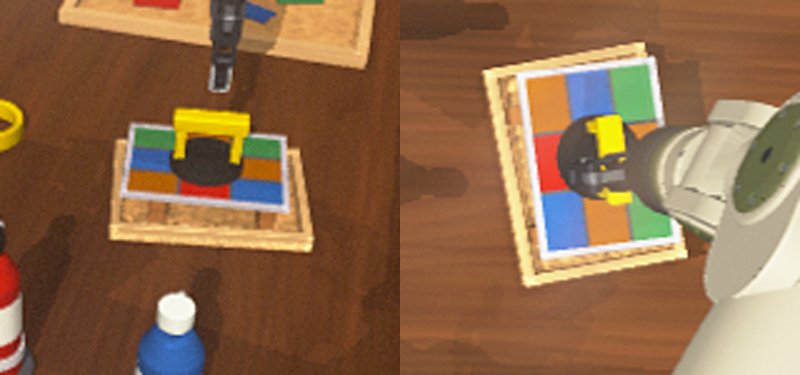

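The side crop shows the fingers directly above the bar, and the top crop shows the open finger on the bar's left (+y) side. Descending 84 mm to TCP z 0.090.

Call:
carry_out(
  series=[
    {"delta_rot":[0,0,0],"travel":[0,0,-0.8],"fingers":-1},
    {"delta_rot":[0,0,0],"travel":[0,0,-0.8],"fingers":-1},
    {"delta_rot":[0,0,0],"travel":[0,0,-0.8],"fingers":-1},
    {"delta_rot":[0,0,0],"travel":[0,0,-0.6],"fingers":-1},
    {"delta_rot":[0,0,0],"travel":[0,0,-0.36],"fingers":-1},
  ],
)

```text
clock: 9.93
tcp_pos: [0.4586, -0.1522, 0.0897]
orientation: [0.0, 0.997, 0.075, 0.0]
wrist_force: [0.1, -1.6, -0.5]
finger_gap: 0.0856
grip_force: 0.0
```

Call:
carry_out(
  series=[
    {"delta_rot":[0,0,0],"travel":[0,0,0],"fingers":0},
    {"delta_rot":[0,0,0],"travel":[0,0,0],"fingers":0.3},
    {"delta_rot":[0,0,0],"travel":[0,0,0],"fingers":1},
    {"delta_rot":[0,0,0],"travel":[0,0,0],"fingers":1},
    {"delta_rot":[0,0,0],"travel":[0,0,0],"fingers":1},
  ],
  squeeze=80,
)

```text
clock: 10.55
tcp_pos: [0.4588, -0.152, 0.0906]
orientation: [0.0, 0.997, 0.075, 0.001]
wrist_force: [-0.8, 0.9, 5.7]
finger_gap: 0.0229
grip_force: 80.1
```

Bar gripped at 80 N. Lifting gently.

Call:
carry_out(
  series=[
    {"delta_rot":[0,0,0],"travel":[0,0,0.1],"fingers":1},
    {"delta_rot":[0,0,0],"travel":[0,0,0.2],"fingers":1},
    {"delta_rot":[0,0,0],"travel":[0,0,0.4],"fingers":1},
    {"delta_rot":[0,0,0],"travel":[0,0,0.5],"fingers":1},
    {"delta_rot":[0,0,0],"travel":[0,0,0.5],"fingers":1},
  ],
)

```text
clock: 11.18
tcp_pos: [0.4584, -0.1521, 0.1334]
orientation: [0.0, 0.997, 0.075, 0.0]
wrist_force: [0.0, -0.2, -5.2]
finger_gap: 0.023
grip_force: 78.6
```

Call:
carry_out(
  series=[
    {"delta_rot":[0,0,0],"travel":[0,0,0.6],"fingers":1},
    {"delta_rot":[0,0,0],"travel":[0,0,0.6],"fingers":1},
    {"delta_rot":[0,0,0],"travel":[0,0,0.6],"fingers":1},
    {"delta_rot":[0,0,0],"travel":[0,0,0.3],"fingers":1},
    {"delta_rot":[0,0,0],"travel":[0,0,0.2],"fingers":1},
  ],
)

```text
clock: 11.8
tcp_pos: [0.4583, -0.152, 0.1903]
orientation: [0.0, 0.997, 0.075, 0.0]
wrist_force: [0.7, -0.9, -6.5]
finger_gap: 0.0229
grip_force: 78.9
```

Call:
carry_out(
  series=[
    {"delta_rot":[0,0,0],"travel":[0,0,0],"fingers":1},
    {"delta_rot":[0,0,0],"travel":[0,0,0],"fingers":1},
    {"delta_rot":[0,0,0],"travel":[0,0,0],"fingers":1},
    {"delta_rot":[0,0,0],"travel":[0,0,0],"fingers":1},
    {"delta_rot":[0,0,0],"travel":[0,0,0],"fingers":1},
  ],
)

```text
clock: 12.42
tcp_pos: [0.4582, -0.152, 0.1897]
orientation: [-0.0, 0.997, 0.075, -0.0]
wrist_force: [-0.8, 0.6, -6.3]
finger_gap: 0.0229
grip_force: 78.9
```

```bash
python3 - <<'E'
from h import *
a=save("side","pics/s3.png")["color"][100:270,240:420]; b=save("top","pics/t3.png")["color"][210:360,300:460]
cv2.imwrite("pics/z4.png",np.hstack([cv2.resize(i,(400,375),interpolation=2)[:,:,::-1] for i in (a,b)]))
s=env.get_state();print(s["tcp_pos"],s["orientation"],s["qvel"],s["wrist_force"],s["ft_torque"])
E
```

```text
[ 0.45826436 -0.15197687  0.18979654] [ 3.32284831e-05  9.97194995e-01  7.48474440e-02 -1.16477739e-05] [ 1.21939255e-03 -1.60687786e-04  1.33533971e-04  8.65428933e-06
 -7.66048610e-04 -2.57575123e-03] [-0.19857098 -0.33888081 -6.04814888] [0.00153459 0.00748617 0.06520095]
```

View pics/z4.png

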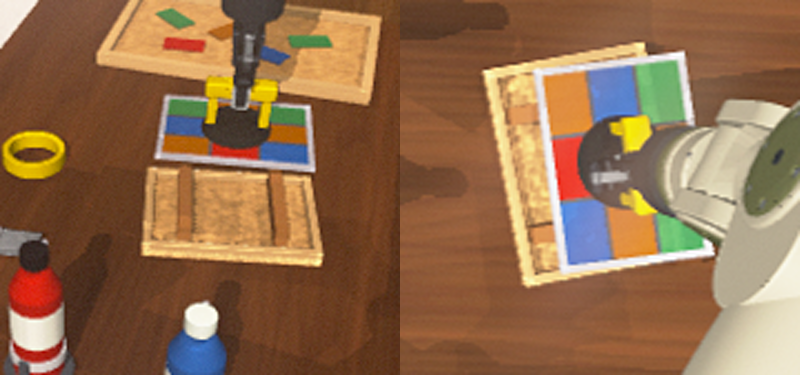

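The side crop shows the panel hanging clear and level at (235,130), above the empty board at (235,215). The white cap is up, and the wrist force of about 6 N matches the panel's weight.

```bash
python3 -c "
from workcell import env
print(env.hand_in())"
```

```text
the job is handed in; nothing more can be done
None
```

I pressed the blue canister's white cap to its stop and it sprang back, then lifted the panel 10 cm level off its battens, where the gripper still holds it above the board; the job is handed in, but no verdict came back.

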